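Fit spacer, washer and fork retainer on the layout turntable's drive shaft

ROBOT

A 6-joint arm with a two-finger parallel gripper is mounted at the origin on the work surface. World frame = base frame: x ahead of the robot, y to its left, z up, the work surface at z = 0. Lengths are in m, angles in rad, forces in N, time in s.
With the tool pointing down it reaches from about 0.35 to 0.85 m from the base axis. Payload 8.1 kg.
Tool frame: the origin (TCP) lies on the centre line of the jaws, within the pads' length; the fingertips stand 22 mm ahead of it and the grasp point (between the pads) lies 3 mm ahead of it; z points along the fingers, y is the line along which they close (so a half turn about z gives the same grasp; the last joint's range is limited). The gripper opens to 93 mm and grips with 3 to 60 N. Pads are 15 mm wide; open, the fingers measure 128 mm over their backs; the gripper's body (75 mm by 188 mm) begins 65 mm behind the grasp point.
Start: joints at [-1.372, 0.13, 1.488, -0, 1.523, -0.085], TCP at [0.168, -0.576, 0.241] pointing down, gripper open.
Joint ranges: [-2.96, 2.96], [-0.89, 2.26], [0.02, 2.5], [-1.34, 4.48], [0, 2.73], [-2.66, 2.66]. Speed limits (rad/s): [2.39, 2.39, 2.79, 3.14, 3.14, 3.14].

INTERFACE

Orientations are given as a unit quaternion [w, x, y, z].
In Python, from bench import bot gives the robot as it stands.
- The arm moves only by the tool play_rows, never from a script. Its arguments are lists of equal length, an entry for each row: "grip": the finger opening in mm, from 0 to 93; "xyz": the shift along the tool's x, y, z in mm, a list of three; "roll": the turn about the tool's z in degrees. A call has 1 to 12 rows; each row is the pose to reach, as a shift and turn from the pose commanded when the call began, along the tool's axes at that moment; what a row does not reach only later rows make up. A row lasts 1/12 s, in which the tool goes at most 41.7 mm and 7.16 degrees, less where a joint would pass 70% of its speed; a pose out of reach is approached as far as the arm can. A call with a gripper value outside its range is refused whole. The fingers move at their own pace and stop on an object; "newtons" is the grip in N (left out, the last holds). Time passes only in rows, so rows that repeat a pose let the fingers close. It gives the time, the measured TCP pose, the force, the opening and the grip force at its end, in the units of the state.
- bot.read_state(): the state, without advancing time (a new reading comes with each control period).
- bot.grab_frame(name): name is "scene" or "top" or "wrist"; returns a dict with "image" (420x560x3 uint8, blue, green, red), "z_map" (420x560 float32, m along the optical axis (not along the pixel's ray), 0 where there is no reading), "vertical_fov" (degrees; the focal length in pixels is half the picture's height over the tangent of half this angle, whatever the lens; pixels are square), "cx", "cy" (the principal point, pixels), "R" (3x3) and "t" (3): a world point X has camera coordinates R X + t; the wrist camera has in their place "hand_eye" (4x4, takes a point from camera to tool coordinates, whose origin is the TCP and whose axes are the flange's). Camera axes: x right, y down, z forward; pixel columns grow to the right and rows downward; lengths in m; the calibration is good to about 2 mm. The wrist camera is an equidistant fisheye: a pixel r from the principal point sees the ray r / f radians off the axis. A picture is of the moment at which its call begins: read the wrist's pose just before it.
- bot.finish_job(): hands the job in; it is judged then, once.
The state is a dict: "clock": time; "joints": joint angles; "dq": joint speeds; "tau": joint torques, N m; "tcp_pos": TCP position; "tcp_rot": TCP orientation; "force": force on the tool from outside, world axes, zero at the start; "moment": the same for the moment, N m; "finger_gap": opening from 0.0 (shut) to 1.0 (fully open); "grasp_force": force on a finger pad.
Only numpy, scipy, OpenCV 4.12 (cv2) and the standard library are available. Lean on these libraries where they do the work, as an engineer would, in place of code of your own. Each camera call takes 0.05 s, during which the arm holds its last target. There are 200 camera calls.

TASK

Finish the turntable drive unit of the model railway: put the aluminium spacer over the upright shaft and down onto the bearing, put the brass washer on top of it, then slide the red fork retainer fully home over the washer. Feel each part on gently and never force anything, and leave the wagon, the oil bottle and the screwdriver where they are.

Things in the scene. Friction and masses are not known exactly. Their poses are not given: they have to be found in the camera images.
- unit: Turntable drive unit, fixed to the bench; origin on the bench under the housing centre, z up. Grey base plate 12 mm high, 90 mm wide (y), from x = -150 to +40 mm, with an upright shaft and a sprung bearing near the origin. Behind these a blue guide block (x = -148 to -48 mm, 50 mm wide, top 59 mm up) carries the red fork retainer.
- housing_axis (a point): Point on the housing's centre line, 85 mm up, level with the top of the steel shaft (15 mm diameter, plain sharp rim, lightly oiled). The shaft sits in an eccentric bush: its axis stands 4 mm from this point, in a direction that differs each time (anywhere round the circle) and is not reported: only feel or sight finds it.
- bearing_top (a point): Point on the housing's centre line, 30 mm up, level with the resting top face of the bearing: 44 mm diameter, concentric with the shaft, on a spring (yields downwards: 4 N to start, then 0.8 N per mm, up to 8 mm). With spacer and washer resting on it, the top of the stack stands 61 to 62 mm up.
- spacer_mid (a point): Centre (half-way up) of the loose aluminium spacer: a tube 36 mm outside diameter, 18 mm bore, 24 mm high, about 50 g, standing on the bench.
- washer_mid (a point): Centre (half-way up) of the loose brass thrust washer: 44 mm outside diameter, 18 mm bore, 8 mm thick, about 85 g, lying flat on the bench.
- retainer (a joint): Travel of the fork along the unit's +x, m: near 0 drawn back (as found), 0.059 at its end stop (home). It stays where left (friction 2.5 N). Prongs pass either side of the shaft, underside 59 mm up, ramping up 6 mm over the last 20 mm to the tips, which wedge the stack down 3 mm (5 to 15 N of push). The tips are 33 mm behind the housing centre at 0.
- retainer_tab (a point): Centre of the retainer's yellow upright tab: 8 mm thick along the unit's x, 28 mm wide along y, 24 mm high (67 to 91 mm above the bench), moving with the fork. It is 114 mm behind the housing centre (unit's -x) when the joint reads 0. Push it from behind or pinch it from above. Behind it lies the guide block's top, 59 mm up.
- wagon: Bystander: loose red model goods wagon, 122 x 40 x 59 mm; origin under its centre.
- oil: Bystander: small closed yellow oil bottle, 34 mm diameter, 85 mm high; origin under its centre.
- driver: Bystander: screwdriver lying on the bench, about 200 mm long; its own x runs from the handle to the tip.
- spacer: The spacer's own body; origin at the centre of its underside, 12 mm below spacer_mid.
- washer: The washer's own body; origin at the centre of its underside, 4 mm below washer_mid.
Mind the look-alikes: they are no part of the job. Of the things shaped like the spacer, the aluminium one is meant.

How it is judged:
By the outcome, as a careful person would: the job done as asked, in the order asked, and still so for the second after the job is handed in, with the robot touching nothing.
It also fails if it takes over 72 s, if anything falls off the work surface, if the arm or the gripper's body presses on something with over 40 N, if the wrist force passes 120 N, or if a joint passes its speed limit or range.

## Working session

There is one attempt and no reset: what is moved stays moved. The work goes in short steps, Python scripts to look and compute and a tool call to move; the robot and the scene stay as the last step left them, time stands still between calls to the robot, and variables do not carry over. Pictures are saved under pics/ and viewed, at most 13 in all, crops included, and the job is handed in when it is done.

Besides the shell and the picture viewer there is one more tool, called after "Request:" by a JSON object that holds its "op" and its "data", one argument or row to a line. play_rows: Moves the arm, as the interface text tells. Its arguments: {"type":"object","properties":{"grip":{"type":"array"},"xyz":{"type":"array"},"roll":{"type":"array"},"newtons":{"type":"number"}},"required":["grip","xyz","roll"]}

```bash
mkdir -p pics; ls; python3 - <<'E'
from bench import bot
import cv2,pickle,numpy as np
s=bot.read_state();print(s)
d={}
for n in("scene","top","wrist"):
    f=bot.grab_frame(n);d[n]=f
    cv2.imwrite(f"pics/{n}0.png",f["image"]);print(n,f["vertical_fov"],f["cx"],f["cy"],f.get("R"),f.get("t"),f.get("hand_eye"))
pickle.dump(d,open("f0.pkl","wb"))
E
```

```text
pics
{'clock': 0.0, 'joints': array([-1.37237510e+00,  1.31170481e-01,  1.48925341e+00,  5.67759559e-06,
        1.52301525e+00, -8.53728866e-02]), 'dq': array([ 0.00093887, -0.00245582,  0.00098503,  0.00024546, -0.00057398,
        0.00026052]), 'tau': array([-1.54839279e-03, -5.59835637e+01, -4.91767430e+01,  7.66713987e-02,
        3.49053741e-02, -1.75319210e-04]), 'tcp_pos': array([ 0.16793483, -0.57547051,  0.23959607]), 'tcp_rot': array([-9.21925261e-04,  9.89949091e-01,  1.41421160e-01, -4.93266608e-05]), 'force': array([0.0707999 , 0.41129681, 0.47514177]), 'moment': array([0.02398711, 0.0347692 , 0.01346993]), 'grasp_force': 0.0, 'finger_gap': 1.0015000692086231}
scene 42.62387092771735 274.6872741247976 213.38980013581883 [[ 0.54790935  0.83652305 -0.00495228]
 [ 0.70903669 -0.46753302 -0.52790136]
 [-0.44391701  0.28573075 -0.84929125]] [-0.32644672 -0.40783548  1.56112219] None
top 51.564022518189255 284.01081147330433 213.41201972609727 [[ 0.02629519 -0.99931603  0.02600066]
 [-0.99499947 -0.02867096 -0.09567668]
 [ 0.0963567  -0.02335481 -0.99507283]] [-0.03670933  0.62651297  1.30529142] None
wrist 65.70646984690485 275.6921854120643 206.6741673790742 None None [[-6.15878702e-04 -9.70781252e-01 -2.39965375e-01  6.55955028e-02]
 [ 9.99999489e-01 -4.05454021e-04 -9.26263741e-04 -3.21691478e-04]
 [ 8.01904548e-04 -2.39965823e-01  9.70781006e-01 -1.43012173e-01]
 [ 0.00000000e+00  0.00000000e+00  0.00000000e+00  1.00000000e+00]]
```

View pics/scene0.png

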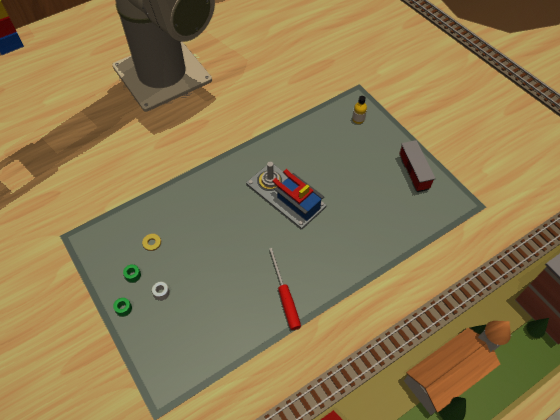

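View pics/top0.png

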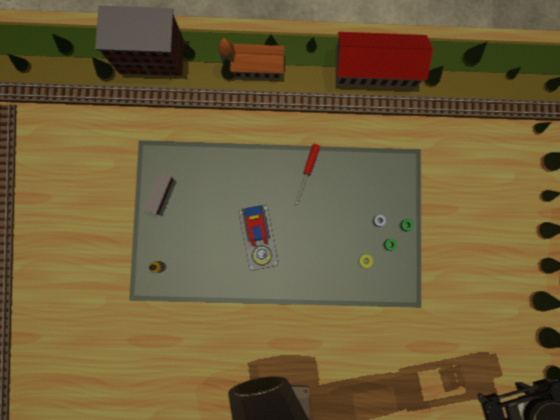

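The scene view shows the aluminium (white-grey) ring at (160,290) and the brass washer at (151,242). The look-alikes are two green rings at (131,272) and (122,306). The unit is at about (285,190), with its shaft at (270,170). In the top view the spacer is at (380,221), the washer at (366,261), the green rings at (407,225) and (390,244), and the shaft at about (261,255). I choose the uncoloured ring as the spacer.

```bash
cat > h.py <<'E'
import numpy as np,cv2
from scipy.spatial.transform import Rotation as Ro
def foc(f): return 210/np.tan(np.radians(f["vertical_fov"]/2))
def tool(s):
    q=s["tcp_rot"]; return Ro.from_quat([q[1],q[2],q[3],q[0]]).as_matrix(),np.array(s["tcp_pos"])
def ray(f,px,s=None):
    F=foc(f);u=(px[0]-f["cx"])/F;v=(px[1]-f["cy"])/F
    if "R" in f and f["R"] is not None:
        R=np.array(f["R"]);return -R.T@np.array(f["t"]),R.T@np.array([u,v,1])
    r=np.hypot(u,v)+1e-12;d=np.array([u/r*np.sin(r),v/r*np.sin(r),np.cos(r)])
    H=np.array(f["hand_eye"]);T,p=tool(s)
    return T@H[:3,3]+p,T@H[:3,:3]@d
def on_z(f,px,z,s=None):
    o,d=ray(f,px,s);return o+d*(z-o[2])/d[2]
def project(f,X,s=None):
    F=foc(f)
    if "R" in f and f["R"] is not None:
        c=np.array(f["R"])@X+f["t"];return np.array([f["cx"]+F*c[0]/c[2],f["cy"]+F*c[1]/c[2]])
    H=np.array(f["hand_eye"]);T,p=tool(s);c=np.linalg.inv(H)@np.append(T.T@(np.asarray(X)-p),1);c=c[:3]
    r=np.hypot(*c[:2])+1e-12;th=np.arctan2(r,c[2]);return np.array([f["cx"],f["cy"]])+F*th*c[:2]/r
def shift(s,dxyz): # world shift -> tool mm
    T,_=tool(s);return np.round(T.T@np.array(dxyz)*1000,1)
def blobs(mask,mn=15):
    n,l,st,c=cv2.connectedComponentsWithStats(mask.astype(np.uint8))
    return [(st[i,4],c[i].round(1),st[i,:4]) for i in range(1,n) if st[i,4]>=mn]
def hsv(f): return cv2.cvtColor(f["image"],cv2.COLOR_BGR2HSV)
E
python3 - <<'E'
import pickle;from h import *
d=pickle.load(open("f0.pkl","rb"))
for n,b,sp in(("top",(130,140,425,305),(360,205,430,275)),("scene",(60,85,490,415),(95,225,185,325))):
    f=d[n];h=hsv(f).astype(int);H,S,V=h[...,0],h[...,1],h[...,2]
    reg=np.zeros(H.shape,bool);reg[sp[1]:sp[3],sp[0]:sp[2]]=1
    for nm,m,z in(("alu",(S<40)&(V>135)&reg,.024),("brass",(H>18)&(H<34)&(S>110)&reg,.008),("green",(H>45)&(H<75)&(S>120)&reg,.02)):
        for a,c,bb in blobs(m): 
            ctr=bb[:2]+(bb[2:]-1)/2
            print(n,nm,a,c,bb,on_z(f,ctr,z*.6).round(4))
    full=np.zeros(H.shape,bool);full[b[1]:b[3],b[0]:b[2]]=1
    for nm,m,z in(("yel",(H>20)&(H<34)&(S>120)&(V>100)&full,.085),("blue",(H>105)&(H<130)&(S>120)&full,.059),("red",((H<6)|(H>174))&(S>150)&full,.065)):
        for a,c,bb in blobs(m,8): print(n,nm,a,c,bb,on_z(f,c,z).round(4))
# crops
a=d["top"]["image"][200:280,355:425];b=d["top"]["image"][195:275,225:295]
c=d["scene"]["image"][225:325,95:185];e=d["scene"]["image"][150:240,235:335]
R=lambda i:cv2.resize(i,(400,300),interpolation=cv2.INTER_CUBIC)
cv2.imwrite("pics/crop1.png",np.vstack([np.hstack([R(a),R(b)]),np.hstack([R(c),R(e)])]))
E
```

```text
top alu 40 [379.5 219.8] [375 215  10  11] [ 0.6168 -0.3186  0.0144]
top brass 16 [425.4 210.4] [421 210   9   2] [ 0.6519 -0.4654  0.0048]
top brass 291 [425.  230.7] [421 215   9  33] [ 0.587  -0.4651  0.0048]
top brass 115 [424.9 257.7] [421 251   9  15] [ 0.5024 -0.4647  0.0048]
top brass 130 [365.8 260.6] [360 254  13  14] [ 0.4898 -0.2793  0.0048]
top brass 41 [424.7 272. ] [421 267   9   8] [ 0.4636 -0.4645  0.0048]
top green 86 [406.7 224.8] [401 220  12  11] [ 0.6037 -0.4042  0.012 ]
top green 80 [390.2 244.1] [385 239  11  11] [ 0.5429 -0.3524  0.012 ]
top yel 48 [132.9 145.2] [130 140   8  11] [0.8122 0.4351 0.085 ]
top yel 1164 [337.4 142.7] [196 140 229   9] [ 0.8399 -0.1729  0.085 ]
top yel 37 [133.2 157. ] [130 155   8   6] [0.7767 0.4321 0.085 ]
top yel 14 [422.6 158.7] [421 157   4   4] [ 0.7993 -0.4307  0.085 ]
top yel 68 [133. 167.] [130 161   7  14] [0.7467 0.4309 0.085 ]
top yel 38 [422.7 168.9] [421 164   4  11] [ 0.7682 -0.4308  0.085 ]
top yel 16 [132.6 179.9] [130 179   6   3] [0.7082 0.4298 0.085 ]
top yel 14 [422.1 180.7] [421 179   4   6] [ 0.7322 -0.4289 
[... 9549 characters left out ...]
ne yel 57 [ 76.4 407.9] [ 62 400  29  15] [ 0.7769 -0.5524  0.085 ]
scene yel 63 [206.7 407. ] [196 401  23  14] [ 0.9066 -0.3519  0.085 ]
scene yel 27 [195.4 408.6] [186 403  20  12] [ 0.8977 -0.3706  0.085 ]
scene yel 37 [137.9 410.4] [131 406  15   9] [ 0.8428 -0.46    0.085 ]
scene blue 96 [289.9 184. ] [283 179  15  12] [0.5634 0.0648 0.059 ]
scene blue 429 [305.  204.7] [278 193  43  27] [0.6311 0.0613 0.059 ]
scene red 334 [414.1 173.7] [400 147  33  44] [0.7054 0.3268 0.065 ]
scene red 377 [292.4 187.2] [273 169  40  35] [0.5776 0.0621 0.065 ]
scene red 509 [289.  307.2] [278 284  23  46] [ 0.822  -0.1125  0.065 ]
scene red 22 [332.1 413. ] [328 411   9   4] [ 1.0387 -0.1624  0.065 ]
```

View pics/crop1.png

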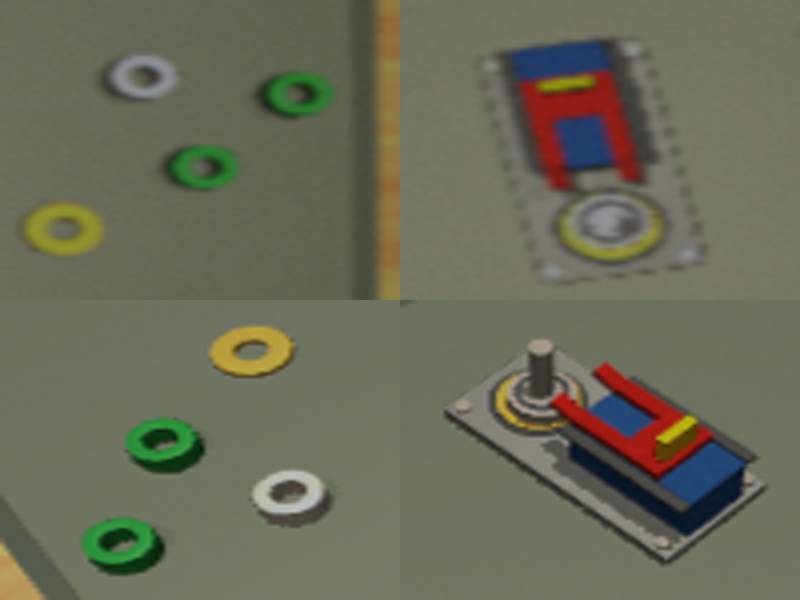

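The crop confirms the choice: the silver-grey spacer stands apart from the two green rings, and the brass washer is separate. The tool's present yaw already lines up with the unit's y to within a few degrees. I'm moving over the spacer.

Request:
{"op": "play_rows", "data": {
  "grip": [93,93,93,80,70,70,70,70,70,70,70,70],
  "xyz": [
    [42,-10,10],
    [84,-21,20],
    [126,-31,30],
    [167,-41,40],
    [209,-52,50],
    [250,-62,60],
    [292,-72,70],
    [334,-83,80],
    [376,-93,90],
    [418,-104,100],
    [460,-114,110],
    [502,-124,120]
  ],
  "roll": [0,0,0,0,0,0,0,0,0,0,0,0],
  "newtons": 15
}}

```text
clock: 1.15
tcp_pos: [0.5905, -0.3298, 0.1267]
tcp_rot: [-0.0, 0.99, 0.141, -0.0]
force: [-0.1, -1.0, 1.0]
finger_gap: 0.751
grasp_force: 0.0
```

Request:
{"op": "play_rows", "data": {
  "grip": [70,70,70],
  "xyz": [
    [0,0,0],
    [0,0,0],
    [0,0,0]
  ],
  "roll": [0,0,0]
}}

```text
clock: 1.4
tcp_pos: [0.5888, -0.3311, 0.1269]
tcp_rot: [-0.0, 0.99, 0.142, -0.001]
force: [0.4, -0.3, 0.7]
finger_gap: 0.755
grasp_force: 0.0
```

```bash
cat > look.py <<'E'
import sys,pickle;from h import *
from bench import bot
s=bot.read_state();f=bot.grab_frame("wrist");pickle.dump((s,f),open(sys.argv[1]+".pkl","wb"))
cv2.imwrite(f"pics/{sys.argv[1]}.png",f["image"])
print(s["clock"],s["tcp_pos"].round(4),s["tcp_rot"].round(4),s["force"].round(2),s["finger_gap"]*93)
E
python3 look.py w1; python3 - <<'E'
import pickle;from h import *
s,f=pickle.load(open("w1.pkl","rb"));h=hsv(f).astype(int);H,S,V=h[...,0],h[...,1],h[...,2]
print(project(f,np.array([.614,-.316,.024]),s))
for a,c,bb in blobs((S<40)&(V>130),150): print(a,c,bb,on_z(f,bb[:2]+(bb[2:]-1)/2,.024,s).round(4))
E
```

```text
1.4 [ 0.5888 -0.3311  0.1269] [-3.000e-04  9.899e-01  1.419e-01 -6.000e-04] [ 0.44 -0.29  0.74] 70.21023069526498
[266.82380581 176.5903042 ]
91404 [204.2 105.2] [  0   0 464 277] [ 0.6351 -0.2821  0.024 ]
299 [400.4 221.6] [394 205  16  45] [ 0.6059 -0.4348  0.024 ]
1129 [235.  268.7] [208 255  54  26] [ 0.5335 -0.3109  0.024 ]
2076 [222.8 326.1] [182 312  95  32] [ 0.4722 -0.3201  0.024 ]
1392 [321.4 328. ] [279 312  81  32] [ 0.4954 -0.3988  0.024 ]
```

View pics/w1.png

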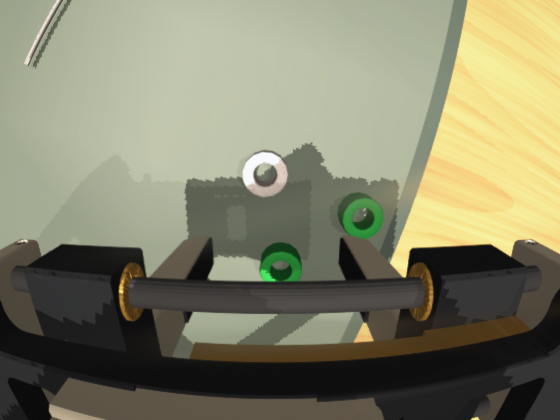

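The wrist view shows the spacer's top ring centred at about (265,174). The green rings at (362,216) and (281,265) are clear of the jaws' path. Next I refine the ring centre and work out the shift.

```bash
cat >> h.py <<'E'
def ring(f,s,m,near,z,half=60):
    """centre on plane z of the outer outline of mask m near a pixel; returns world, diameter"""
    k=np.zeros(m.shape,bool);x,y=map(int,near);k[max(0,y-half):y+half,max(0,x-half):x+half]=1
    cs,_=cv2.findContours((m&k).astype(np.uint8),cv2.RETR_EXTERNAL,cv2.CHAIN_APPROX_NONE)
    c=max(cs,key=cv2.contourArea)[:,0,:].astype(float)
    P=np.array([on_z(f,p,z,s)[:2] for p in c]).astype(np.float32)
    (cx,cy),r=cv2.minEnclosingCircle(P);A=np.c_[2*P,np.ones(len(P))];q=np.linalg.lstsq(A.astype(float),(P.astype(float)**2).sum(1),rcond=None)[0]
    return q[:2].round(4),2*np.sqrt(q[2]+q[:2]@q[:2]).round(4),(round(cx,4),round(cy,4)),round(2*r,4)
E
python3 - <<'E'
import pickle;from h import *
s,f=pickle.load(open("w1.pkl","rb"));h=hsv(f).astype(int);H,S,V=h[...,0],h[...,1],h[...,2]
print(h[185,265],h[160,255],h[130,265],h[200,230])
for t in(190,210): r=ring(f,s,(S<45)&(V>t),(265,174),.024,35);print(r)
T,p=tool(s);print(shift(s,np.r_[r[0],.030]-p))
E
```

```text
[11 40 89] [113   4 252] [ 37  30 194] [41 36 98]
(array([ 0.6162, -0.313 ]), np.float64(0.0322), (0.6154, -0.3134), 0.0346)
(array([ 0.6164, -0.313 ]), np.float64(0.0278), (0.6155, -0.3134), 0.0336)
[31.6 -9.5 96.9]
```

Request:
{"op": "play_rows", "data": {
  "grip": [70,70,70,70,70,70,30,30,30,30,30,30],
  "xyz": [
    [20,-6,10],
    [30,-9,35],
    [30,-9,60],
    [30,-9,80],
    [30,-9,97],
    [30,-9,97],
    [30,-9,97],
    [30,-9,97],
    [30,-9,97],
    [30,-9,97],
    [30,-9,97],
    [30,-9,97]
  ],
  "roll": [0,0,0,0,0,0,0,0,0,0,0,0],
  "newtons": 15
}}

```text
clock: 2.45
tcp_pos: [0.616, -0.3146, 0.0317]
tcp_rot: [0.001, 0.99, 0.141, 0.001]
force: [-0.2, 0.1, 6.0]
finger_gap: 0.384
grasp_force: 15.0
```

Request:
{"op": "play_rows", "data": {
  "grip": [30,30,30,30,30,30,30,30,30,30,30,30],
  "xyz": [
    [0,0,-30],
    [0,0,-65],
    [-3,-20,-98],
    [-8,-58,-110],
    [-14,-98,-128],
    [-20,-138,-128],
    [-25,-178,-128],
    [-31,-218,-128],
    [-37,-258,-128],
    [-42,-298,-128],
    [-48,-338,-128],
    [-52,-378,-128]
  ],
  "roll": [0,0,0,0,0,0,0,0,0,0,0,0]
}}

```text
clock: 3.45
tcp_pos: [0.4584, 0.0355, 0.1588]
tcp_rot: [0.0, 0.99, 0.141, 0.0]
force: [0.8, -0.6, 0.0]
finger_gap: 0.38
grasp_force: 15.0
```

Request:
{"op": "play_rows", "data": {
  "grip": [30,30,30],
  "xyz": [
    [0,0,0],
    [0,0,0],
    [0,0,0]
  ],
  "roll": [0,0,0]
}}

```text
clock: 3.7
tcp_pos: [0.46, 0.034, 0.1591]
tcp_rot: [0.0, 0.99, 0.142, 0.001]
force: [-0.6, 0.1, -0.1]
finger_gap: 0.379
grasp_force: 15.0
```

```bash
python3 look.py w2; python3 - <<'E'
import pickle;from h import *
s,f=pickle.load(open("w2.pkl","rb"))
for X in([.4985,.0455,.085],[.4985,.0455,.03],[.607,.073,.091]): print(project(f,X,s))
T,p=tool(s);print('spacer bot',project(f,T@[0,0,.030]+p,s),project(f,T@[0,0,.006]+p,s))
E
```

```text
3.7 [0.46   0.034  0.1591] [4.000e-04 9.899e-01 1.421e-01 5.000e-04] [-0.63  0.1  -0.07] 35.29049152253377
[276.04454794 165.88043555]
[275.97174777 158.30832342]
[282.23047626   1.66460825]
spacer bot [276.57983502 245.71593149] [276.6649205  262.71754251]
```

View pics/w2.png

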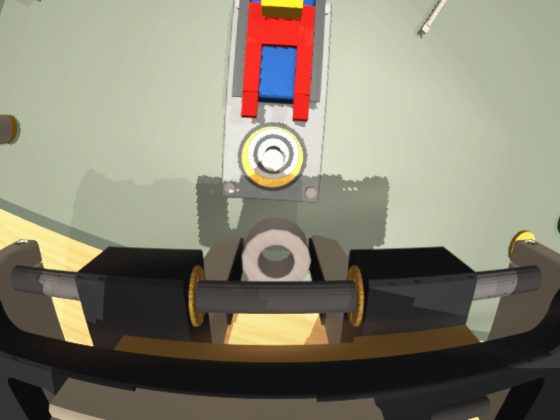

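The wrist view shows the unit squarely in front of the jaws. The shaft is at about (273,158), the prong tips are at (250,117) and (301,118), and the spacer is held at (277,258). I'll crop closer on the shaft.

```bash
python3 - <<'E'
import pickle;from h import *
s,f=pickle.load(open("w2.pkl","rb"))
c=f["image"][118:198,228:318];b=f["image"][225:300,230:320]
cv2.imwrite("pics/crop2.png",np.hstack([cv2.resize(c,None,fx=4.4,fy=4.4,interpolation=cv2.INTER_CUBIC),cv2.resize(b,(396,352),interpolation=cv2.INTER_CUBIC)]))
h=hsv(f).astype(int);H,S,V=h[...,0],h[...,1],h[...,2]
for y in(150,157,162):print(y,[tuple(h[y,x]) for x in range(256,294,1)])
E
```

```text
150 [(np.int64(15), np.int64(11), np.int64(134)), (np.int64(26), np.int64(13), np.int64(157)), (np.int64(30), np.int64(8), np.int64(235)), (np.int64(30), np.int64(5), np.int64(250)), (np.int64(30), np.int64(4), np.int64(251)), (np.int64(30), np.int64(4), np.int64(251)), (np.int64(30), np.int64(4), np.int64(251)), (np.int64(30), np.int64(4), np.int64(251)), (np.int64(40), np.int64(6), np.int64(249)), (np.int64(35), np.int64(15), np.int64(205)), (np.int64(22), np.int64(23), np.int64(123)), (np.int64(18), np.int64(28), np.int64(136)), (np.int64(25), np.int64(15), np.int64(199)), (np.int64(30), np.int64(6), np.int64(243)), (np.int64(38), np.int64(4), np.int64(250)), (np.int64(45), np.int64(2), np.int64(250)), (np.int64(60), np.int64(1), np.int64(250)), (np.int64(60), np.int64(1), np.int64(250)), (np.int64(60), np.int64(1), np.int64(250)), (np.int64(45), np.int64(2), np.int64(246)), (np.int64(36), np.int64(6), np.int64(218)), (np.int64(19), np.int64(17), np.int64(168)), (np.int64(15), np.int64(26), np.int64(117)), (np.int64(16), np.int64(32), np.int64(87)), (np.int64(26), np.int64(15), np
[... 3261 characters left out ...]
4(30), np.int64(3), np.int64(251)), (np.int64(30), np.int64(4), np.int64(251)), (np.int64(30), np.int64(4), np.int64(251)), (np.int64(30), np.int64(3), np.int64(251)), (np.int64(38), np.int64(4), np.int64(250)), (np.int64(23), np.int64(18), np.int64(224)), (np.int64(25), np.int64(6), np.int64(236)), (np.int64(38), np.int64(4), np.int64(243)), (np.int64(45), np.int64(8), np.int64(191)), (np.int64(20), np.int64(10), np.int64(148)), (np.int64(18), np.int64(9), np.int64(142)), (np.int64(15), np.int64(11), np.int64(141)), (np.int64(11), np.int64(14), np.int64(144)), (np.int64(23), np.int64(18), np.int64(184)), (np.int64(35), np.int64(6), np.int64(248)), (np.int64(30), np.int64(4), np.int64(251))]
```

View pics/crop2.png

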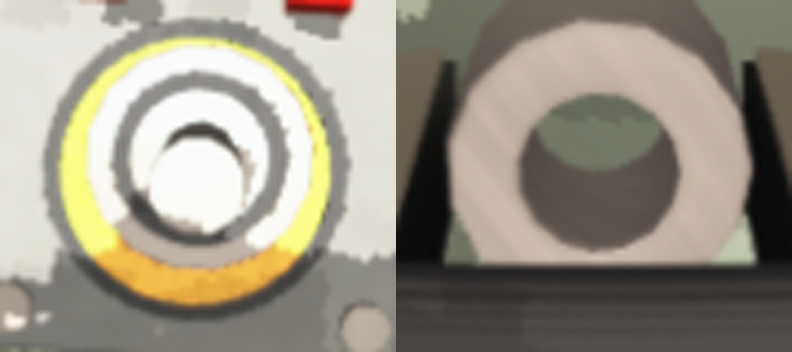

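```bash
python3 - <<'E'
import pickle;from h import *
s,f=pickle.load(open("w2.pkl","rb"));T,p=tool(s)
sh=on_z(f,(272.2,160.0),.085,s);be=on_z(f,(272.6,152.2),.030,s)
sp=on_z(f,(276.0,261.2),p[2]-.0077,s)
print(sh,be,"spacer in tool",T.T@(sp-p)*1e3)
print("shift spacer->shaft",shift(s,np.r_[sh[:2]-sp[:2],0]),shift(s,np.r_[be[:2]-sp[:2],0]))
# red prong edges for yaw
h=hsv(f).astype(int);H,S,V=h[...,0],h[...,1],h[...,2]
m=((H<6)|(H>174))&(S>150)&(V>60)
m[:40]=0;m[200:]=0
for lo,hi in((235,275),(276,325)):
    k=np.zeros_like(m);k[60:105,lo:hi]=1;k&=m
    pts=np.array([on_z(f,(np.mean(np.nonzero(k[y])[0]),y),.065,s)[:2] for y in range(60,105) if k[y].sum()>3])
    tip=np.nonzero(m[:,lo:hi].any(1))[0].max();print(tip,len(pts),pts.mean(0),np.degrees(np.arctan2(*(pts[0]-pts[-1])[::-1])),T.T@np.r_[pts[0]-pts[-1],0])
y=blobs((H>20)&(H<34)&(S>120)&(V>100),30);print(y)
E
```

```text
[0.5015917  0.04908288 0.085     ] [0.50265142 0.04964853 0.03      ] spacer in tool [ 0.08980599 -0.33108984  7.69981081]
shift spacer->shaft [44.  -2.5  0. ] [45.2 -2.7  0. ]
117 45 [0.55040959 0.07969965] 11.942284010205158 [3.28084380e-02 2.51933217e-03 3.25883345e-05]
120 45 [0.56085743 0.04405747] 12.456389634154228 [3.29115375e-02 2.23039447e-03 3.24409176e-05]
[(np.int32(310), array([282.9,   3.3]), array([261,   0,  42,   9], dtype=int32)), (np.int32(51), array([245.5, 160.4]), array([242, 153,   8,  16], dtype=int32)), (np.int32(90), array([259.7, 178.3]), array([249, 171,  24,  13], dtype=int32)), (np.int32(46), array([289.2, 176.8]), array([282, 173,  15,   9], dtype=int32)), (np.int32(118), array([525.2, 236.1]), array([515, 231,  20,  11], dtype=int32))]
```

Request:
{"op": "play_rows", "data": {
  "grip": [30,30,30,30,30,30,30,30,30,30,30,30],
  "xyz": [
    [22,-1.2,0],
    [44.2,-2.5,10],
    [44.2,-2.5,25],
    [44.2,-2.5,36],
    [44.2,-2.5,36],
    [44.2,-2.5,38],
    [44.2,-2.5,40],
    [44.2,-2.5,41.5],
    [44.2,-2.5,43],
    [44.2,-2.5,44.5],
    [44.2,-2.5,46],
    [44.2,-2.5,46]
  ],
  "roll": [0,0,0,0,0,0,0,0,0,0,0,0]
}}

```text
clock: 4.75
tcp_pos: [0.5013, 0.0489, 0.1125]
tcp_rot: [-0.0, 0.99, 0.141, 0.0]
force: [0.3, -0.5, -1.0]
finger_gap: 0.378
grasp_force: 15.0
```

Request:
{"op": "play_rows", "data": {
  "grip": [30,30,30,30,30,30,30,30,30,30],
  "xyz": [
    [0,0,3],
    [0,0,6],
    [0,0,10],
    [0,0,15],
    [0,0,20],
    [0,0,25],
    [0,0,30],
    [0,0,35],
    [0,0,40],
    [0,0,40]
  ],
  "roll": [0,0,0,0,0,0,0,0,0,0]
}}

```text
clock: 5.58
tcp_pos: [0.501, 0.0488, 0.0714]
tcp_rot: [-0.0, 0.99, 0.141, -0.0]
force: [-0.0, -0.0, -0.8]
finger_gap: 0.384
grasp_force: 15.0
```

Request:
{"op": "play_rows", "data": {
  "grip": [30,30,30,30,30,30,30,30],
  "xyz": [
    [0,0,3],
    [0,0,5],
    [0,0,7],
    [0,0,9],
    [0,0,10],
    [0,0,10.5],
    [0,0,10.5],
    [0,0,10.5]
  ],
  "roll": [0,0,0,0,0,0,0,0]
}}

```text
clock: 6.25
tcp_pos: [0.5015, 0.0488, 0.0622]
tcp_rot: [0.0, 0.99, 0.141, 0.0]
force: [-0.1, 0.2, -0.2]
finger_gap: 0.382
grasp_force: 15.0
```

Request:
{"op": "play_rows", "data": {
  "grip": [30,30,30,30,30],
  "xyz": [
    [0,0,0.5],
    [0,0,1],
    [0,0,1.3],
    [0,0,1.3],
    [0,0,1.3]
  ],
  "roll": [0,0,0,0,0]
}}

```text
clock: 6.67
tcp_pos: [0.5017, 0.0488, 0.0611]
tcp_rot: [0.0, 0.99, 0.141, 0.0]
force: [-0.6, 0.4, 3.5]
finger_gap: 0.382
grasp_force: 15.0
```

Request:
{"op": "play_rows", "data": {
  "grip": [50,50,50,50,50,50,50,60,60,60,60,60],
  "xyz": [
    [0,0,0],
    [0,0,0],
    [0,0,0],
    [0,0,0],
    [0,0,-15],
    [0,0,-45],
    [0,0,-80],
    [0,0,-110],
    [-12,30,-115],
    [-30,66,-115],
    [-48,103,-115],
    [-65,140,-115]
  ],
  "roll": [0,0,0,0,0,0,0,0,0,0,0,0]
}}

```text
clock: 7.67
tcp_pos: [0.4778, -0.1051, 0.1762]
tcp_rot: [0.0, 0.99, 0.142, 0.0]
force: [0.3, 0.2, -1.2]
finger_gap: 0.641
grasp_force: 0.0
```

Request:
{"op": "play_rows", "data": {
  "grip": [70,70,70,70,70,70,70,70],
  "xyz": [
    [-16,36,5],
    [-32,70,15],
    [-48,104,25],
    [-64,138,35],
    [-78,171,45],
    [-78,171,45],
    [-78,171,45],
    [-78,171,45]
  ],
  "roll": [0,0,0,0,0,0,0,0]
}}

```text
clock: 8.33
tcp_pos: [0.451, -0.2896, 0.1306]
tcp_rot: [-0.0, 0.99, 0.141, -0.0]
force: [1.2, 0.3, -0.1]
finger_gap: 0.752
grasp_force: 0.0
```

```bash
python3 look.py w3; python3 - <<'E'
import pickle;from h import *
s,f=pickle.load(open("w3.pkl","rb"));h=hsv(f).astype(int);H,S,V=h[...,0],h[...,1],h[...,2]
pr=project(f,[.490,-.278,.008],s);print(pr)
m=(H>12)&(H<34)&(S>90)&(V>60)
k=[b for b in blobs(m,300)];print(k)
r=ring(f,s,m,pr,.008,50);print(r);p=s["tcp_pos"];print(shift(s,np.r_[r[0],.0245]-p))
cv2.imwrite("pics/w3c.png",np.hstack([f["image"][100:300,150:400],cv2.cvtColor((m[100:300,150:400]*255).astype(np.uint8),cv2.COLOR_GRAY2BGR)]))
g=bot.grab_frame("scene") if 0 else None
E
```

```text
8.3333 [ 0.451  -0.2896  0.1306] [-5.00e-04  9.90e-01  1.41e-01 -1.00e-04] [ 1.21  0.32 -0.08] 69.9415765678286
[276.23839723 158.27340362]
[(np.int32(21396), array([513.9, 138.6]), array([434,   0, 126, 257], dtype=int32)), (np.int32(1830), array([272.2, 159.1]), array([246, 133,  53,  53], dtype=int32)), (np.int32(1129), array([ 25.3, 236. ]), array([  0, 215,  68,  42], dtype=int32)), (np.int32(783), array([128.6, 291.4]), array([119, 263,  25,  58], dtype=int32)), (np.int32(790), array([422.8, 291.5]), array([408, 263,  26,  58], dtype=int32)), (np.int32(11355), array([315.3, 338. ]), array([172, 311, 359,  51], dtype=int32))]
(array([ 0.4883, -0.275 ]), np.float64(0.0424), (0.4882, -0.2749), 0.0436)
[ 39.9  -3.5 106.1]
```

View pics/w3c.png

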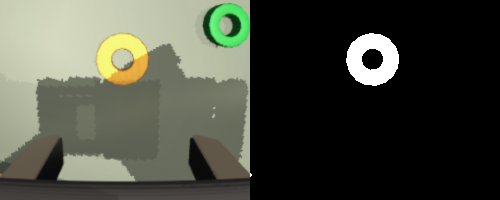

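The brass washer is cleanly segmented at full-image pixel (272,159), with a measured diameter of about 43.6 mm. The neighbouring green ring is clear of the finger paths.

Request:
{"op": "play_rows", "data": {
  "grip": [70,70,70,70,70,70,70,38,38,38,38,38],
  "xyz": [
    [20,-2,10],
    [39.5,-3.5,30],
    [39.5,-3.5,60],
    [39.5,-3.5,85],
    [39.5,-3.5,100],
    [39.5,-3.5,106],
    [39.5,-3.5,106],
    [39.5,-3.5,106],
    [39.5,-3.5,106],
    [39.5,-3.5,106],
    [39.5,-3.5,106],
    [39.5,-3.5,106]
  ],
  "roll": [0,0,0,0,0,0,0,0,0,0,0,0],
  "newtons": 18
}}

```text
clock: 9.38
tcp_pos: [0.4886, -0.2756, 0.0256]
tcp_rot: [0.0, 0.99, 0.141, 0.0]
force: [-1.7, 1.2, 4.0]
finger_gap: 0.461
grasp_force: 18.0
```

Request:
{"op": "play_rows", "data": {
  "grip": [38,38,38,38,38,38,38,38,38,38,38,38],
  "xyz": [
    [0,0,-30],
    [0,0,-65],
    [6,-28,-90],
    [13,-65,-105],
    [20,-102,-120],
    [27,-140,-134],
    [35,-178,-134],
    [42,-216,-134],
    [50,-254,-134],
    [55,-285,-134],
    [59,-305,-134],
    [59,-305,-134]
  ],
  "roll": [0,0,0,0,0,0,0,0,0,0,0,0]
}}

```text
clock: 10.38
tcp_pos: [0.4587, 0.0374, 0.1589]
tcp_rot: [-0.001, 0.99, 0.143, 0.0]
force: [-0.1, -0.4, -1.6]
finger_gap: 0.46
grasp_force: 18.0
```

Request:
{"op": "play_rows", "data": {
  "grip": [38,38,38],
  "xyz": [
    [59,-305,0],
    [0,0,0],
    [0,0,0]
  ],
  "roll": [0,0,0]
}}

```text
clock: 10.63
tcp_pos: [0.4593, 0.0369, 0.159]
tcp_rot: [0.001, 0.989, 0.148, 0.0]
force: [0.0, -2.1, 0.1]
finger_gap: 0.458
grasp_force: 18.0
```

```bash
python3 look.py w4; python3 - <<'E'
import pickle;from h import *
s,f=pickle.load(open("w4.pkl","rb"));T,p=tool(s)
print(project(f,[.5016,.0491,.085],s),project(f,T@[0,0,.0176]+p,s))
c=f["image"][118:198,228:318];b=f["image"][225:305,230:320]
cv2.imwrite("pics/crop4.png",np.hstack([cv2.resize(x,None,fx=4.4,fy=4.4,interpolation=cv2.INTER_CUBIC) for x in(c,b)]))
E
```

```text
10.6333 [0.4593 0.0369 0.159 ] [1.200e-03 9.890e-01 1.482e-01 2.000e-04] [ 0.03 -2.08  0.13] 42.62314706038176
[277.23366581 160.14889419] [276.63443058 253.96784227]
```

View pics/crop4.png

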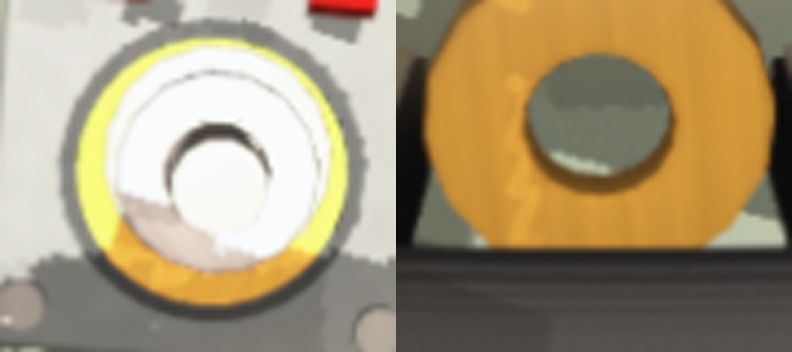

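The spacer sits down on the bearing around the shaft, whose top is at about (277.4,159.6). The washer is held centred, with its bore at about (276,252.6).

Request:
{"op": "play_rows", "data": {
  "grip": [38,38,38],
  "xyz": [
    [0,0,0],
    [0,0,0],
    [0,0,0]
  ],
  "roll": [0,0,0]
}}

```text
clock: 10.93
tcp_pos: [0.4594, 0.0328, 0.1588]
tcp_rot: [-0.0, 0.99, 0.14, -0.0]
force: [0.1, 0.1, -0.1]
finger_gap: 0.46
grasp_force: 18.0
```

```bash
python3 - <<'E'
import pickle;from h import *
from bench import bot
s,f=pickle.load(open("w4.pkl","rb"));T,p=tool(s)
sp=T.T@(on_z(f,(276.1,252.6),p[2]-.0176,s)-p);print("washer in tool",sp*1e3)
print(on_z(f,(277.4,159.6),.085,s))
s=bot.read_state();T,p=tool(s);print(p,s["tcp_rot"])
w=T@sp+p;print(shift(s,np.r_[np.array([.5015,.0489])-w[:2],0]))
E
```

```text
washer in tool [ 0.78734283 -0.28396406 17.59933855]
[0.5019862  0.04910217 0.085     ]
[0.45940143 0.03284664 0.15875565] [-1.00841953e-04  9.90137810e-01  1.40096767e-01 -5.87422719e-05]
[44.1 -3.5 -0. ]
```

Request:
{"op": "play_rows", "data": {
  "grip": [38,38,38,38,38,38,38,38,38,38,38,38],
  "xyz": [
    [22,-2,5],
    [44,-3.5,15],
    [44,-3.5,30],
    [44,-3.5,41],
    [44,-3.5,42],
    [44,-3.5,44],
    [44,-3.5,46],
    [44,-3.5,47.5],
    [44,-3.5,49],
    [44,-3.5,50.5],
    [44,-3.5,52],
    [44,-3.5,52]
  ],
  "roll": [0,0,0,0,0,0,0,0,0,0,0,0]
}}

```text
clock: 11.93
tcp_pos: [0.5007, 0.0496, 0.1068]
tcp_rot: [0.0, 0.99, 0.141, 0.0]
force: [0.2, 0.5, -1.1]
finger_gap: 0.461
grasp_force: 18.0
```

Request:
{"op": "play_rows", "data": {
  "grip": [38,38,38,38,38,38,38,38,38],
  "xyz": [
    [0,0,2],
    [0,0,5],
    [0,0,9],
    [0,0,13],
    [0,0,17],
    [0,0,21],
    [0,0,24],
    [0,0,25.5],
    [0,0,25.5]
  ],
  "roll": [0,0,0,0,0,0,0,0,0]
}}

```text
clock: 12.68
tcp_pos: [0.5006, 0.0495, 0.0809]
tcp_rot: [0.0, 0.99, 0.141, -0.0]
force: [2.0, -0.1, -1.1]
finger_gap: 0.457
grasp_force: 18.0
```

Request:
{"op": "play_rows", "data": {
  "grip": [38,38,38,38,38,38],
  "xyz": [
    [0,0,0.5],
    [0,0,1],
    [0,0,1.5],
    [0,0,2],
    [0,0,2],
    [0,0,2]
  ],
  "roll": [0,0,0,0,0,0]
}}

```text
clock: 13.18
tcp_pos: [0.5008, 0.0497, 0.0796]
tcp_rot: [-0.0, 0.99, 0.141, 0.0]
force: [0.7, -0.4, 1.8]
finger_gap: 0.461
grasp_force: 18.0
```

Request:
{"op": "play_rows", "data": {
  "grip": [56,56,56,56,56,56,56,56,56,56,56,56],
  "xyz": [
    [0,0,0],
    [0,0,0],
    [0,0,0],
    [0,0,0],
    [0,0,-10],
    [0,0,-30],
    [0,0,-60],
    [0,0,-80],
    [-15,0,-80],
    [-15,0,-80],
    [-15,0,-80],
    [-15,0,-80]
  ],
  "roll": [0,0,0,0,0,0,0,0,0,0,0,0]
}}

```text
clock: 14.18
tcp_pos: [0.486, 0.0455, 0.1588]
tcp_rot: [-0.0, 0.99, 0.141, -0.0]
force: [0.4, -1.1, -0.9]
finger_gap: 0.601
grasp_force: 0.0
```

```bash
python3 look.py w5; python3 - <<'E'
import pickle;from h import *
s,f=pickle.load(open("w5.pkl","rb"));T,p=tool(s);h=hsv(f).astype(int);H,S,V=h[...,0],h[...,1],h[...,2]
for b in blobs((H>20)&(H<34)&(S>120)&(V>100),30):print(b,(T.T@(on_z(f,b[1],.091,s)-p)*1e3).round(1))
print(project(f,[.5015,.049,.085],s),project(f,[.5015,.049,.062],s))
E
```

```text
14.1833 [0.486  0.0455 0.1588] [-1.000e-04  9.900e-01  1.413e-01 -4.000e-04] [ 0.45 -1.12 -0.88] 55.92111920305921
(np.int32(477), array([287.4,  40. ]), array([266,  33,  43,  15], dtype=int32)) [124.    7.1  67.7]
(np.int32(82), array([285.5, 163.5]), array([266, 158,  38,  18], dtype=int32)) [42.4  5.9 67.8]
(np.int32(199), array([285. , 173.2]), array([271, 167,  28,  16], dtype=int32)) [36.   5.6 67.8]
[277.92518073 201.13515706] [277.75518362 194.29042803]
```

View pics/w5.png

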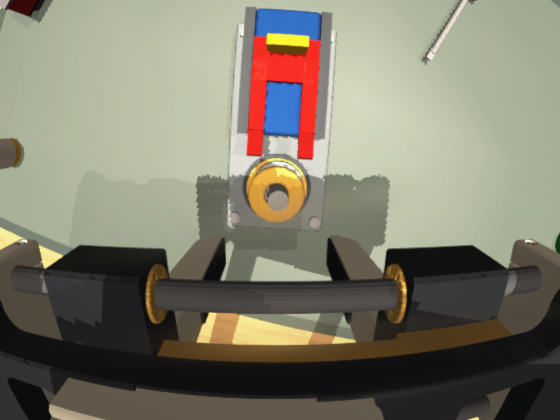

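The washer sits flat on the spacer round the shaft, at about (277,192). The fork is still drawn back, with its prong tips at about (255,155) and (306,157). The tab's top is at (287,40). I'm going behind the tab with the fingers shut.

Request:
{"op": "play_rows", "data": {
  "grip": [40,20,0,0,0,0,0,0,0,0,0],
  "xyz": [
    [37,2,0],
    [74,4,0],
    [111,6,0],
    [149,9,0],
    [149,9,0],
    [149,9,0],
    [149,9,20],
    [149,9,40],
    [149,9,50],
    [149,9,55],
    [149,9,55]
  ],
  "roll": [1,2,3,4,4,4,4,4,4,4,4],
  "newtons": 10
}}

```text
clock: 15.15
tcp_pos: [0.6303, 0.0784, 0.1031]
tcp_rot: [-0.0, 0.994, 0.107, -0.001]
force: [-1.0, 0.9, -0.2]
finger_gap: 0.007
grasp_force: 0.0
```

```bash
python3 look.py w6
```

```text
15.15 [0.6303 0.0784 0.1031] [-1.000e-04  9.943e-01  1.068e-01 -1.300e-03] [-0.98  0.91 -0.22] 0.6557832876020953
```

View pics/w6.png

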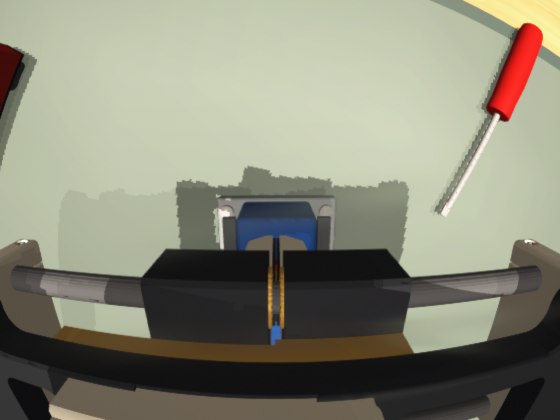

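The jaws are shut over the back of the blue guide block at about (277,225), clear of the screwdriver and square to the unit. I'm lowering them to tab height and starting the push.

Request:
{"op": "play_rows", "data": {
  "grip": [0,0,0,0,0,0,0,0,0,0,0,0],
  "xyz": [
    [0,0,6],
    [0,0,12],
    [0,0,12],
    [-3,0,12],
    [-6,0,12],
    [-9,0,12],
    [-12,0,12],
    [-15,0,12],
    [-18,0,12],
    [-21,0,12],
    [-24,0,12],
    [-24,0,12]
  ],
  "roll": [0,0,0,0,0,0,0,0,0,0,0,0]
}}

```text
clock: 16.2
tcp_pos: [0.6079, 0.0733, 0.0925]
tcp_rot: [0.0, 0.994, 0.107, -0.0]
force: [-0.2, 0.1, 0.2]
finger_gap: 0.003
grasp_force: 0.2
```

Request:
{"op": "play_rows", "data": {
  "grip": [0,0,0,0,0,0],
  "xyz": [
    [-2,0,0],
    [-4,0,0],
    [-6,0,0],
    [-8,0,0],
    [-10,0,0],
    [-12,0,0]
  ],
  "roll": [0,0,0,0,0,0]
}}

```text
clock: 16.7
tcp_pos: [0.5968, 0.0708, 0.0926]
tcp_rot: [0.0, 0.994, 0.107, 0.0]
force: [4.7, 0.0, -0.0]
finger_gap: 0.003
grasp_force: 2.1
```

```bash
python3 - <<'E'
from h import *;from bench import bot
for n in("scene","top"):
    f=bot.grab_frame(n);cv2.imwrite(f"pics/{n}7.png",f["image"])
    h=hsv(f).astype(int);H,S,V=h[...,0],h[...,1],h[...,2];m=(((H<6)|(H>174))&(S>150)) if n=="scene" else (((H<6)|(H>174))&(S>150));k=np.zeros_like(m)
    if n=="scene":k[150:240,235:340]=1
    else:k[195:275,225:295]=1
    print(n,blobs(m&k,8))
print(bot.read_state()["force"])
E
```

```text
scene [(np.int32(41), array([285.4, 172.3]), array([281, 169,   9,   8], dtype=int32)), (np.int32(27), array([291.6, 193.9]), array([289, 192,   7,   6], dtype=int32))]
top [(np.int32(155), array([258. , 240.1]), array([249, 231,  19,  23], dtype=int32))]
[2.28545262 0.02370643 1.72226046]
```

Request:
{"op": "play_rows", "data": {
  "grip": [0,0,0,0,0,0,0],
  "xyz": [
    [-2,0,0],
    [-4,0,0],
    [-6,0,0],
    [-8,0,0],
    [-10,0,0],
    [-12,0,0],
    [-14,0,0]
  ],
  "roll": [0,0,0,0,0,0,0]
}}

```text
clock: 17.38
tcp_pos: [0.5829, 0.0678, 0.0924]
tcp_rot: [0.0, 0.994, 0.107, 0.0]
force: [4.9, -0.2, 1.7]
finger_gap: 0.005
grasp_force: 2.0
```

Request:
{"op": "play_rows", "data": {
  "grip": [0,0,0,0,0,0,0],
  "xyz": [
    [-1.5,0,0],
    [-3,0,0],
    [-4.5,0,0],
    [-6,0,0],
    [-7.5,0,0],
    [-9,0,0],
    [-10,0,0]
  ],
  "roll": [0,0,0,0,0,0,0]
}}

```text
clock: 17.97
tcp_pos: [0.573, 0.0657, 0.0923]
tcp_rot: [-0.0, 0.994, 0.107, -0.0]
force: [4.3, -1.1, 2.9]
finger_gap: 0.003
grasp_force: 1.9
```

Request:
{"op": "play_rows", "data": {
  "grip": [0,0,0,0,0],
  "xyz": [
    [-1,0,0],
    [-2,0,0],
    [-3,0,0],
    [-4,0,0],
    [-4,0,0]
  ],
  "roll": [0,0,0,0,0]
}}

```text
clock: 18.38
tcp_pos: [0.569, 0.0649, 0.0922]
tcp_rot: [-0.0, 0.994, 0.107, -0.0]
force: [3.7, -1.0, 2.3]
finger_gap: 0.011
grasp_force: 1.6
```

Request:
{"op": "play_rows", "data": {
  "grip": [0,0,0],
  "xyz": [
    [-1,0,0],
    [-2,0,0],
    [-2,0,0]
  ],
  "roll": [0,0,0]
}}

```text
clock: 18.63
tcp_pos: [0.567, 0.0645, 0.0922]
tcp_rot: [-0.0, 0.994, 0.107, -0.0]
force: [3.6, -0.3, 2.2]
finger_gap: 0.007
grasp_force: 1.5
```

Request:
{"op": "play_rows", "data": {
  "grip": [0,0,0],
  "xyz": [
    [-1,0,0],
    [-2,0,0],
    [-2,0,0]
  ],
  "roll": [0,0,0]
}}

```text
clock: 18.88
tcp_pos: [0.5651, 0.0641, 0.0922]
tcp_rot: [-0.0, 0.994, 0.107, -0.0]
force: [3.3, -0.7, 1.3]
finger_gap: 0.006
grasp_force: 1.5
```

Request:
{"op": "play_rows", "data": {
  "grip": [0,0,0],
  "xyz": [
    [-0.7,0,0],
    [-1.5,0,0],
    [-1.5,0,0]
  ],
  "roll": [0,0,0]
}}

```text
clock: 19.13
tcp_pos: [0.5645, 0.0639, 0.0923]
tcp_rot: [-0.0, 0.994, 0.107, 0.001]
force: [8.1, 1.4, -2.0]
finger_gap: 0.009
grasp_force: 3.8
```

Request:
{"op": "play_rows", "data": {
  "grip": [0,0,0,0],
  "xyz": [
    [-0.5,0,0],
    [-1,0,0],
    [-1,0,0],
    [-1,0,0]
  ],
  "roll": [0,0,0,0]
}}

```text
clock: 19.47
tcp_pos: [0.5644, 0.0639, 0.0924]
tcp_rot: [-0.0, 0.994, 0.107, 0.002]
force: [11.7, 1.1, -5.4]
finger_gap: 0.004
grasp_force: 6.2
```

The fork is at its stop: the force rises and the tool no longer moves. I'm backing off, lifting clear and checking.

Request:
{"op": "play_rows", "data": {
  "grip": [0,0,0,0,0,0,0,0,0,0,0,0],
  "xyz": [
    [4,0,0],
    [12,0,0],
    [15,0,-10],
    [15,0,-40],
    [15,0,-75],
    [-20,0,-90],
    [-55,0,-90],
    [-90,0,-90],
    [-100,0,-90],
    [-100,0,-90],
    [-100,0,-90],
    [-100,0,-90]
  ],
  "roll": [0,0,0,0,0,0,0,0,0,0,0,0]
}}

```text
clock: 20.47
tcp_pos: [0.4661, 0.0424, 0.183]
tcp_rot: [0.0, 0.994, 0.107, 0.001]
force: [-0.3, -0.1, 0.3]
finger_gap: 0.006
grasp_force: 0.0
```

```bash
python3 look.py w8; python3 - <<'E'
import pickle;from h import *
from bench import bot
s,f=pickle.load(open("w8.pkl","rb"));T,p=tool(s);h=hsv(f).astype(int);H,S,V=h[...,0],h[...,1],h[...,2]
for b in blobs((H>20)&(H<34)&(S>120)&(V>100),60):
    if b[1][1]<230: print(b,on_z(f,b[1],.091,s).round(4))
g=bot.grab_frame("scene");cv2.imwrite("pics/s8.png",g["image"])
cv2.imwrite("pics/fin.png",np.hstack([cv2.resize(f["image"][40:240,180:380],(400,400),interpolation=cv2.INTER_CUBIC),cv2.resize(g["image"][140:240,235:335],(400,400),interpolation=cv2.INTER_CUBIC)]))
E
```

```text
20.4667 [0.4661 0.0424 0.183 ] [0.000e+00 9.943e-01 1.068e-01 5.000e-04] [-0.28 -0.11  0.29] 0.5620539077020054
(np.int32(416), array([276.5,  99. ]), array([258,  94,  38,  11], dtype=int32)) [0.5508 0.0607 0.091 ]
(np.int32(212), array([  3.4, 154.5]), array([  0, 141,  11,  29], dtype=int32)) [0.4685 0.308  0.091 ]
(np.int32(463), array([279. , 154.3]), array([261, 140,  32,  37], dtype=int32)) [0.512  0.0504 0.091 ]
```

View pics/fin.png

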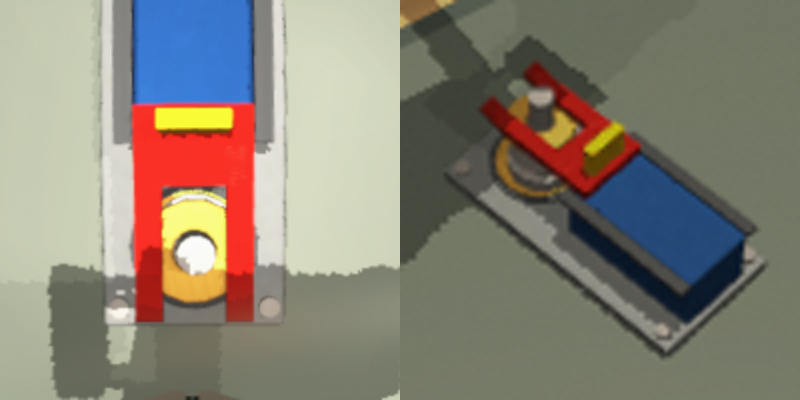

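The prongs pass either side of the shaft over the washer. The tab has moved about 58 mm to its stop, and the robot is clear of everything. I'm handing in.

```bash
python3 -c "
from bench import bot
print(bot.finish_job())"
```

```text
the job is handed in; nothing more can be done
None
```

I handed the job in at about 20 s: the aluminium spacer and brass washer are seated on the shaft, the red fork is pushed to its end stop over the washer with forces staying low, and the bystanders were not touched.

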